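# Zero and start the stopwatch on the entry shelf

## Robot

A 6-joint arm with a two-finger parallel gripper is mounted at the origin on the work surface. World frame = base frame: x ahead of the robot, y to its left, z up, the work surface at z = 0. Lengths are in mm, angles in rad, forces in N, time in s.
With the tool pointing down it reaches from about 300 to 775 mm from the base axis. Payload 14.6 kg.
Tool frame: the origin (TCP) lies midway between the tips of the shut fingers; the grasp point (between the pads) lies 19 mm behind it (manip.tcp_to_grasp is the distance from the TCP to the grasp point, in mm); z points along the fingers, x is the direction in which the jaws open and shut, and the axes are right-handed (so a half turn about z gives the same grasp; the last joint's range is limited). The gripper opens to 94 mm and grips with 3 to 60 N. Pads are 16 mm wide; open, the fingers measure 119 mm over their backs; the gripper's body (75 mm by 177 mm) begins 78 mm behind the grasp point.
Start: joints at [-1.22, 0.3, 1.521, -0, 1.321, -0.067], TCP at [223.155, -502.684, 205.446] pointing down, gripper open.
Joint ranges: [-3.03, 3.03], [-0.79, 2.21], [0.23, 2.52], [-1.04, 4.18], [0, 3.07], [-2.55, 2.55]. Speed limits (rad/s): [2.22, 2.22, 2.57, 3.14, 3.14, 3.14].

## Interface

Orientations are given as [roll, pitch, yaw] about the fixed x, y, z axes, in that order (R = Rz(yaw) Ry(pitch) Rx(roll)).
In Python, from cell import manip gives the robot as it stands.
- The arm moves only by the tool arm_command, never from a script. Its argument "steps" is a list of rows, each a list of 3 entries, a list of its own where there are three numbers: the opening, from 0 (shut) to 1 (fully open), then the shift along the tool's x, y, z in cm, then the turn about the tool's z in rad. A call has 1 to 5 rows; each row shifts and turns the commanded pose from where the row before left it, along the tool's axes as they then stand; what a row does not reach is not made up. A row lasts 1/12 s, in which the tool goes at most 41.7 mm and 7.16 degrees, less where a joint would pass 70% of its speed; a pose out of reach is approached as far as the arm can. A call with a gripper value outside its range is refused whole. The fingers move at their own pace and stop on an object; "force" is the grip in N (left out, the last holds). Time passes only in rows, so rows that do not move let the fingers close. It gives the time, the measured TCP pose, the force and the opening at its end, in the units of the state.
- manip.read_state(): the state, without advancing time (a new reading comes with each control period).
- manip.camera(name): name is "side" or "top" or "wrist"; returns (picture, depth): 420x560x3 uint8, red, green, blue; 420x560 float32, mm along the optical axis (not along the pixel's ray), 0 where there is no reading.
- manip.calibration(name): a dict with "fx", "fy", "cx", "cy" (pixels), "R" (3x3) and "t" (3): a world point X has camera coordinates R X + t; the wrist camera has in their place "tool_from_camera" (4x4, takes a point from camera to tool coordinates, whose origin is the TCP and whose axes are the tool frame's). Camera axes: x right, y down, z forward; pixel columns grow to the right and rows downward; lengths in mm; the calibration is good to about 2 mm. A picture is of the moment at which its call begins: read the wrist's pose just before it. calibration takes no time and is no camera call.
- manip.sign_off(): hands the job in, once; it reports no verdict.
The state is a dict: "clock": time; "joints": joint angles; "qd": joint speeds; "effort": joint torques, N m; "eef_pos": TCP position; "eef_rot": TCP orientation; "wrist_force": force on the tool from outside, world axes, zero at the start; "moment": the same for the moment, N m; "finger_gap": finger opening in mm.
Only numpy, scipy, OpenCV 4.12 (cv2) and the standard library are available. Lean on these libraries where they do the work, as an engineer would, in place of code of your own. Each camera call takes 0.05 s, during which the arm holds its last target.

## Task

A workout is about to begin: zero the stopwatch by pressing its red reset key fully in and letting it come back up, then start it by pressing its green start key until it stays in, and draw the hand a good hand's breadth clear. Press lightly, with the fingertips only, where the stopwatch lies: do not pick it up or shove it about, do not press its yellow lap key, and never press reset once start is in. Leave the kettlebell, the dish, the shoehorn and the white box with its raised lid as they are.

Things in the scene. Friction and masses are not known exactly. Their poses are not given: they have to be found in the camera images.
- stopwatch: Loose black stopwatch lying on its back on the grey shelf, 80 mm (own x) by 104 mm (own y) by 24 mm high, 0.25 kg. Origin: centre of its underside, z up. Display between the red and green keys. Three round keys on its face, 20 mm across, tops 8 mm above the face (32 mm above the shelf), travel 6 mm straight down. Own x, y in mm: red reset (20, 38), green start (20, -38), yellow lap (-25, 0).
- reset_key_top (a point): Centre of the top of the red reset key; moves with the key. Sprung: starts to move at about 1 N, fully in at about 5 N, comes back up when let go.
- start_key_top (a point): Centre of the top of the green start key; moves with the key. Not sprung: it moves under about 2.5 N and stays in where it is left.
- lap_key_top (a point): Centre of the top of the yellow lap key, sprung like the red one. Not to be pressed.
- reset_key (a joint): How far the red key is in, m: 0 up, 0.006 fully in.
- start_key (a joint): How far the green key is in, m: 0 up, 0.006 fully in.
- lap_key (a joint): How far the yellow key is in, m: 0 up, 0.006 fully in.
- kettlebell: Loose yellow 4 kg kettlebell, body 132 mm across, 200 mm high with its handle (handle 136 mm wide along own y). Origin at the centre of its underside. To one side of the stopwatch, left or right.
- dish: Loose blue ceramic dish, 150 mm across, 35 mm high. Origin at the centre of its underside. On the other side of the stopwatch from the kettlebell.
- shoehorn: Loose chrome shoehorn lying flat, 200 mm long (own x from -91 to +109 mm), 45 mm wide, under 10 mm high. Origin on its underside. Beyond the stopwatch, seen from the robot.
- lid_mid (a point): Middle of the raised flip-top lid (about 200 by 200 mm) of the white storage box, 130 mm high, that is fixed on the shelf far to the robot's left. The lid stands up by its stiff hinge, its top about 330 mm above the shelf.
There are look-alikes about, which are no part of the job. Several things look just like the stopwatch: the one meant starts nearest to the robot's base. Of the things shaped like the kettlebell, the yellow one is meant.

How it is judged:
By the outcome, as a careful person would: the job done as asked, in the order asked, and still so for the second after the job is handed in, with the robot touching nothing.
It also fails if it takes over 45 s, if anything falls off the work surface, if the arm or the gripper's body presses on something with over 40 N, if the wrist force passes 120 N, or if a joint passes its speed limit or range.

## Working session

There is one attempt and no reset: what is moved stays moved. The work goes in short steps, Python scripts to look and compute and a tool call to move; the robot and the scene stay as the last step left them, time stands still between calls to the robot, and variables do not carry over. Pictures are saved under pics/ and viewed, and the job is handed in when it is done.

Besides the shell and the picture viewer there is one more tool, called after ">>>" in YAML: its name, and indented under it one key for each argument. arm_command: Moves the arm, as the interface text tells. Its arguments: {"type":"object","properties":{"steps":{"type":"array","items":{"type":"array"}},"force":{"type":"number"}},"required":["steps"]}

```bash
ls; mkdir -p pics; cat > h.py <<'E'
from cell import manip
import numpy as np, cv2, json
def snap(n,f):
    s=manip.read_state(); p,d=manip.camera(n)
    cv2.imwrite(f'pics/{f}.png',cv2.cvtColor(p,cv2.COLOR_RGB2BGR)); np.savez(f'pics/{f}.npz',p=p,d=d)
    return s,p,d
def pts(n,d,s=None):
    c=manip.calibration(n); v,u=np.indices(d.shape)
    P=np.stack([(u-c['cx'])/c['fx']*d,(v-c['cy'])/c['fy']*d,d],-1)
    if n=='wrist':
        T=np.array(c['tool_from_camera']); P=P@T[:3,:3].T+T[:3,3]
        from scipy.spatial.transform import Rotation as Ro
        return P@Ro.from_euler('xyz',s['eef_rot']).as_matrix().T+np.array(s['eef_pos'])
    return (P-np.array(c['t']))@np.array(c['R'])
E
python3 - <<'E'
from h import *
print(manip.read_state())
for n in('top','side'): snap(n,n+'0')
E
```

```text
pics
{'clock': 0.0, 'joints': array([-1.21959339e+00,  3.00465919e-01,  1.52159458e+00,  1.12254829e-05,
        1.32073015e+00, -6.65937563e-02]), 'qd': array([ 0.00054669, -0.00037379, -0.00052103, -0.00060149, -0.00027914,
        0.00193135]), 'effort': array([-5.08915873e-04, -5.31813526e+01, -3.52738559e+01,  7.08053727e-02,
        2.44317355e-02, -1.04346250e-04]), 'eef_pos': array([ 223.06895313, -502.43003302,  204.88347463]), 'eef_rot': array([-3.14150208e+00,  1.19461295e-03, -1.15300237e+00]), 'wrist_force': array([-0.44227199,  0.52117913,  0.11443968]), 'moment': array([-0.02131391,  0.00375388, -0.02500297]), 'finger_gap': 94.20582026768503}
```

View pics/top0.png

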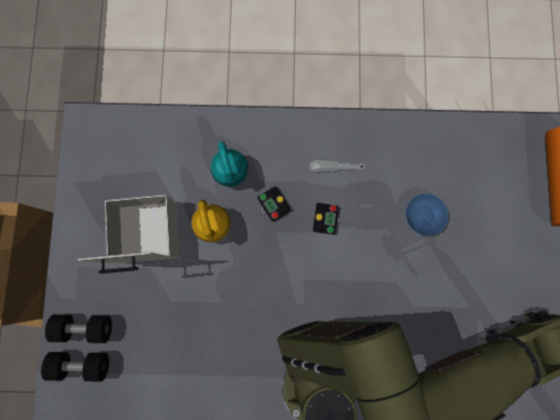

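View pics/side0.png

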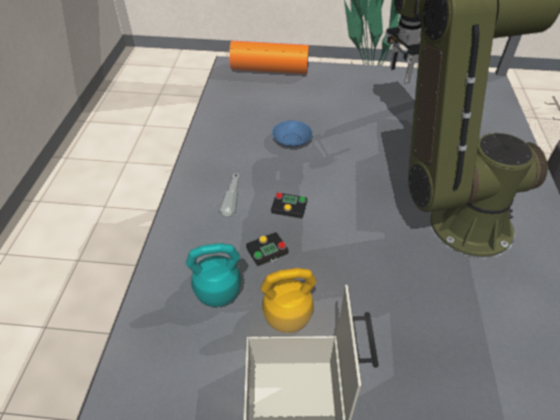

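```bash
python3 - <<'E'
from h import *
z=np.load('pics/top0.npz');p,d=z['p'],z['d'];P=pts('top',d)
cr=cv2.resize(p[180:245,240:360],None,fx=6,fy=6,interpolation=cv2.INTER_CUBIC);cv2.imwrite('pics/crop0.png',cr[...,::-1])
h=cv2.cvtColor(p,cv2.COLOR_RGB2HSV)
def blobs(P,h,box,amin=8):
  for nm,lo,hi in(('red',0,8),('red2',170,180),('yel',18,34),('grn',45,80)):
    m=((h[...,0]>=lo)&(h[...,0]<=hi)&(h[...,1]>130)&(h[...,2]>90)).astype(np.uint8)
    n,l,st,c=cv2.connectedComponentsWithStats(m)
    for i in range(1,n):
      if st[i,4]>=amin and box[0]<c[i][0]<box[1] and box[2]<c[i][1]<box[3]:
        print(nm,c[i].round(1),st[i,4],np.median(P[l==i],0).round(1))
blobs(P,h,(230,370,150,260))
for u,v in((427,215),(210,222),(336,167),(228,165)):print(u,v,P[v,u].round())
for u,v in((300,250),(400,260)):print(u,v,P[v,u].round())
E
```

```text
red [333.2 207.8] 19 [600.8 -39.3  30.2]
red [275.  214.9] 20 [571.4 162.4  31.1]
red2 [273.4 213.9] 8 [577.1 169.4  26.7]
yel [279.5 198.5] 32 [629.9 148.1  29.4]
yel [318.7 216.5] 30 [568.8   9.7  30.4]
grn [262.9 196.3] 18 [637.3 206.   31.3]
grn [330. 229.] 21 [526.4 -29.1  29.8]
427 215 [ 587. -375.    3.]
210 222 [531. 372. 119.]
336 167 [754. -52.   3.]
228 165 [703. 310. 199.]
300 250 [454.  72.  -2.]
400 260 [ 426. -277.   -0.]
```

View pics/crop0.png

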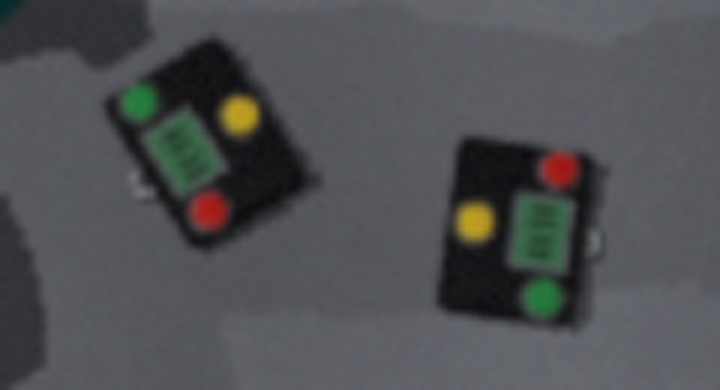

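Two stopwatch look-alikes: A at top pixel (274,204), about (607,172) mm and 631 mm from the base. B is at (326,218), about (565,-20) mm and 565 mm away. B is nearer, so it is the one meant, and its key layout matches: red top right at (333,208), green at (330,229), yellow at (319,217). I'll move over it, clear the arm from the view and check that no third one was hidden.

>>> arm_command:
  steps:
    - [0,[-2.1,-3.1,0],0]
    - [0,[-2.1,-3.1,0],0]
    - [0,[-2.1,-3.1,0],0]
    - [0,[-2.1,-3.1,0],0]
    - [0,[-2.1,-3.1,0],0]
  force: 10

```text
clock: 0.52
eef_pos: [322.7, -342.1, 205.2]
eef_rot: [3.142, 0.0, -1.153]
wrist_force: [1.4, 0.5, 0.7]
finger_gap: 64.2
```

>>> arm_command:
  steps:
    - [0,[-2.1,-3.1,0],0]
    - [0,[-2.1,-3.1,0],0]
    - [0,[-2.1,-3.1,0],0]
    - [0,[-2.1,-3.1,0],0]
    - [0,[-2.1,-3.1,0],0]

```text
clock: 0.93
eef_pos: [421.8, -183.2, 205.4]
eef_rot: [3.142, 0.0, -1.153]
wrist_force: [1.1, -0.7, 0.3]
finger_gap: 30.7
```

>>> arm_command:
  steps:
    - [0,[-2.1,-3.1,0],0]
    - [0,[-2.1,-3.1,0],0]
    - [0,[-2.1,-3.1,0],0]
    - [0,[0,0,0],0]
    - [0,[0,0,0],0]

```text
clock: 1.35
eef_pos: [481.0, -88.4, 205.0]
eef_rot: [3.141, 0.001, -1.15]
wrist_force: [0.3, -0.2, -0.9]
finger_gap: 0.8
```

```bash
python3 - <<'E'
from h import *
s,p,d=snap('wrist','w1'); print(s['clock'],s['eef_pos'],s['eef_rot'],s['finger_gap'],s['wrist_force'],s['joints'])
snap('top','top1'); print(manip.calibration('wrist')['tool_from_camera'])
E
```

```text
1.35 [480.97258103 -88.39087444 204.99183556] [ 3.14076604e+00  5.17479059e-04 -1.14994432e+00] 0.8479159788210445 [ 0.32065721 -0.20360086 -0.89414251] [-2.56596063e-01  1.64729386e-01  1.68858622e+00 -1.19628000e-04
  1.28924548e+00  8.93381333e-01]
[[ 9.99999931e-01  2.22790129e-04 -2.98563322e-04  2.42027607e-01]
 [-1.33635852e-04  9.62652034e-01  2.70741656e-01 -7.81584260e+01]
 [ 3.47731158e-04 -2.70741598e-01  9.62651996e-01 -1.78635777e+02]
 [ 0.00000000e+00  0.00000000e+00  0.00000000e+00  1.00000000e+00]]
```

View pics/w1.png

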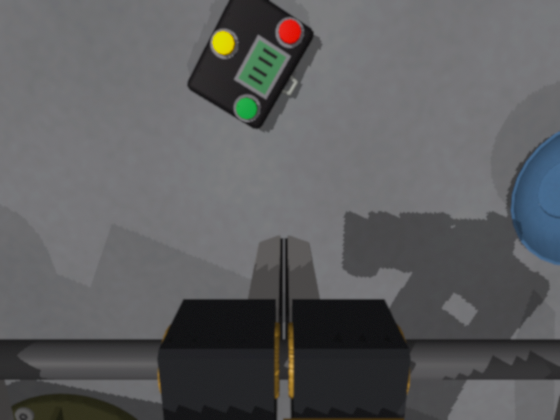

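View pics/top1.png

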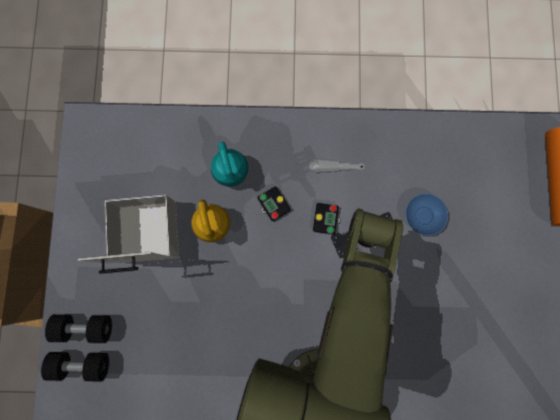

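The wrist view shows B complete: red key (290,32), green (247,108), yellow (223,43). The shut fingertips are at (285,240). The top view with the arm moved shows no third stopwatch. Next I'll measure the keys from the wrist view.

```bash
cat >> h.py <<'E'
def keys(n,p,P,s,amin=60,q=1):
    from scipy.spatial.transform import Rotation as Ro
    h=cv2.cvtColor(p,cv2.COLOR_RGB2HSV).astype(int); out={}
    for nm,lo,hi in(('red',-8,8),('yel',22,34),('grn',45,75)):
        H=h[...,0].copy(); H[H>170]-=180
        m=((H>=lo)&(H<=hi)&(h[...,1]>180)&(h[...,2]>100)).astype(np.uint8)
        k,l,st,c=cv2.connectedComponentsWithStats(m)
        for i in range(1,k):
            if st[i,4]>=amin:
                X=P[l==i]; zt=np.median(X[:,2]); X=X[abs(X[:,2]-zt)<3]
                mm=(X[:,:2].min(0)+X[:,:2].max(0))/2
                print(nm,c[i].round(1),st[i,4],'mean',X.mean(0).round(1),'mid',mm.round(1),'ext',np.ptp(X[:,:2],axis=0).round(1))
                out.setdefault(nm,X.mean(0))
    R=Ro.from_euler('xyz',s['eef_rot']).as_matrix()
    for nm in out: print(nm,'tool cm',((R.T@(out[nm]-s['eef_pos']))/10).round(2))
    return out
E
python3 - <<'E'
from h import *
s=manip.read_state();z=np.load('pics/w1.npz');P=pts('wrist',z['d'],s)
o=keys('wrist',z['p'],P,s)
print([np.linalg.norm(o[a]-o[b]).round(1) for a,b in(('red','grn'),('red','yel'),('grn','yel'))])
print('table z',P[200,180],P[100,400])
E
```

```text
red [289.5  31.3] 399 mean [601.4 -42.2  31.5] mid [601.3 -42.1] ext [18.5 18.3]
yel [223.4  42.6] 408 mean [569.7   6.9  31.5] mid [569.8   7.1] ext [18.4 19. ]
grn [246.5 108.1] 306 mean [526.6 -32.8  31.6] mid [526.6 -32.8] ext [17.4 17.5]
red tool cm [  0.54 -13.02  17.36]
yel tool cm [ -5.23 -12.12  17.36]
grn tool cm [-3.36 -6.56 17.35]
[np.float64(75.4), np.float64(58.4), np.float64(58.6)]
table z [ 4.07831814e+02 -2.10315827e+00  8.72284445e-02] [ 5.93017077e+02 -1.66036832e+02  3.72887319e-01]
```

>>> arm_command:
  steps:
    - [0,[0.1,-3.0,0],0]
    - [0,[0.2,-3.0,0],0]
    - [0,[0.1,-3.0,2.0],0]
    - [0,[0.1,-3.0,2.0],0]
    - [0,[0,-1.0,3.0],0]

```text
clock: 1.87
eef_pos: [604.4, -42.1, 136.0]
eef_rot: [-3.138, -0.002, -1.154]
wrist_force: [0.2, 0.4, 0.4]
finger_gap: 0.3
```

>>> arm_command:
  steps:
    - [0,[0,0,3.0],0]
    - [0,[0,0,3.0],0]
    - [0,[0,0,2.0],0]
    - [0,[0,0,0],0]
    - [0,[0,0,0],0]

```text
clock: 2.28
eef_pos: [601.1, -42.8, 55.4]
eef_rot: [3.14, 0.001, -1.155]
wrist_force: [-0.3, 0.6, 0.6]
finger_gap: 0.7
```

```bash
python3 - <<'E'
from h import *
s,p,d=snap('wrist','w2'); print(s['clock'],s['eef_pos'],s['eef_rot'],s['finger_gap'],s['wrist_force'])
P=pts('wrist',d,s); keys('wrist',p,P,s)
s,p,d=snap('side','side2'); cv2.imwrite('pics/side2c.png',cv2.resize(p[150:260,230:370],None,fx=5,fy=5,interpolation=cv2.INTER_CUBIC)[...,::-1])
E
```

```text
2.2833 [601.10404399 -42.78564402  55.41600125] [ 3.14041310e+00  6.51663099e-04 -1.15472432e+00] 0.7149827411311024 [-0.26001641  0.56315106  0.59121529]
red [279.1 225.9] 669 mean [605.1 -38.5  31.4] mid [603.8 -39.4] ext [17.1 18.4]
yel [180.2 244.4] 916 mean [571.3   9.4  31.3] mid [570.8   9.3] ext [19.6 19.1]
red tool cm [-0.23 -0.54  2.41]
yel tool cm [-5.98  0.62  2.41]
```

View pics/w2.png

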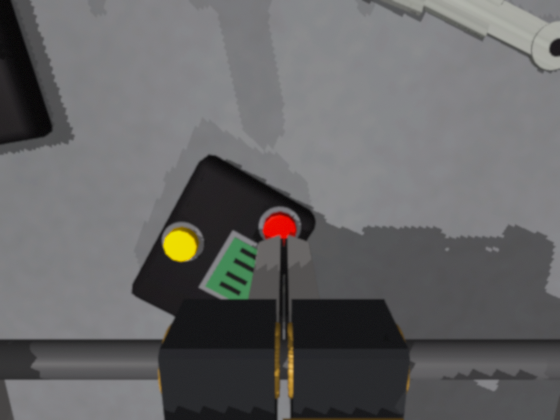

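View pics/side2c.png

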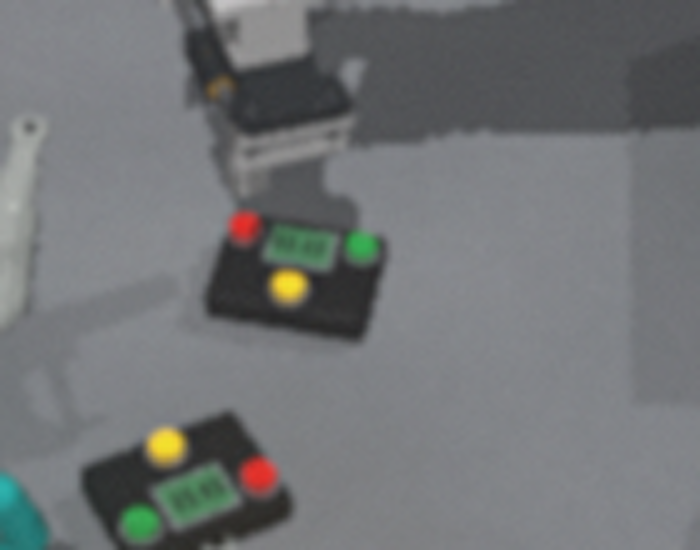

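Red is centred just ahead-left of the fingertips (279,226). The side view shows the fingertips above the red key. I'll correct by (-0.2,-0.3) cm and descend.

>>> arm_command:
  steps:
    - [0,[-0.2,-0.3,0.5],0]
    - [0,[0,0,0.8],0]
    - [0,[0,0,0.6],0]
    - [0,[0,0,0],0]
    - [0,[0,0,0],0]

```text
clock: 2.8
eef_pos: [603.3, -38.4, 36.0]
eef_rot: [3.141, 0.0, -1.153]
wrist_force: [0.3, -0.2, 0.1]
finger_gap: 0.5
```

>>> arm_command:
  steps:
    - [0,[0,0,0.2],0]
    - [0,[0,0,0.1],0]
    - [0,[0,0,0.1],0]
    - [0,[0,0,0],0]
    - [0,[0,0,0],0]

```text
clock: 3.22
eef_pos: [603.5, -38.4, 32.5]
eef_rot: [-3.142, -0.0, -1.153]
wrist_force: [-0.4, -0.5, 0.3]
finger_gap: 0.4
```

>>> arm_command:
  steps:
    - [0,[0,0,0.1],0]
    - [0,[0,0,0.1],0]
    - [0,[0,0,0.1],0]
    - [0,[0,0,0],0]
    - [0,[0,0,0],0]

```text
clock: 3.63
eef_pos: [603.6, -38.4, 29.6]
eef_rot: [-3.141, -0.0, -1.153]
wrist_force: [-1.0, 0.9, 2.9]
finger_gap: 0.2
```

>>> arm_command:
  steps:
    - [0,[0,0,0.1],0]
    - [0,[0,0,0.1],0]
    - [0,[0,0,0],0]
    - [0,[0,0,0],0]
    - [0,[0,0,0],0]

```text
clock: 4.05
eef_pos: [603.6, -38.4, 27.5]
eef_rot: [-3.141, -0.0, -1.153]
wrist_force: [0.3, 0.7, 4.3]
finger_gap: 0.6
```

>>> arm_command:
  steps:
    - [0,[0,0,0.1],0]
    - [0,[0,0,0.1],0]
    - [0,[0,0,0],0]
    - [0,[0,0,0],0]

```text
clock: 4.38
eef_pos: [603.7, -38.4, 26.1]
eef_rot: [-3.141, -0.0, -1.153]
wrist_force: [-3.3, 0.5, 11.5]
finger_gap: 0.9
```

The key is hard in at 26.1 mm, with force jumping to 11.5 N. Releasing it straight up.

>>> arm_command:
  steps:
    - [0,[0,0,-0.3],0]
    - [0,[0,0,-0.5],0]
    - [0,[0,0,-2.0],0]
    - [0,[0,0,-3.5],0]
    - [0,[0,0,-3.5],0]

```text
clock: 4.8
eef_pos: [602.5, -38.3, 123.5]
eef_rot: [3.139, 0.002, -1.153]
wrist_force: [1.1, -0.4, 0.2]
finger_gap: 0.6
```

>>> arm_command:
  steps:
    - [0,[-2.2,3.5,0],0]
    - [0,[-1.9,3.4,0],0]
    - [0,[0,3.4,0],0]
    - [0,[0,0,0],0]
    - [0,[0,0,0],0]

```text
clock: 5.22
eef_pos: [492.0, -43.0, 123.8]
eef_rot: [-3.141, -0.0, -1.154]
wrist_force: [-0.6, 0.7, 0.6]
finger_gap: 0.5
```

```bash
python3 - <<'E'
from h import *
s,p,d=snap('wrist','w3'); print(s['clock'],s['eef_pos'],s['eef_rot'],s['finger_gap'],s['wrist_force'])
P=pts('wrist',d,s); keys('wrist',p,P,s)
E
```

```text
5.2167 [492.04528383 -42.99406568 123.83071559] [-3.14136815e+00 -1.45721263e-04 -1.15380755e+00] 0.45112909575394894 [-0.61833643  0.6705407   0.58479533]
red [344.2  57.6] 657 mean [601.9 -39.6  31.4] mid [602.  -39.6] ext [18.8 18.8]
yel [259.6  71.8] 636 mean [570.2   9.3  31.4] mid [570.3   9.5] ext [18.5 19.4]
grn [286.9 152.2] 499 mean [527.4 -30.2  31.4] mid [527.4 -30.3] ext [17.7 18.1]
red tool cm [  4.14 -10.19   9.25]
yel tool cm [-1.62 -9.27  9.25]
grn tool cm [ 0.26 -3.75  9.24]
```

View pics/w3.png

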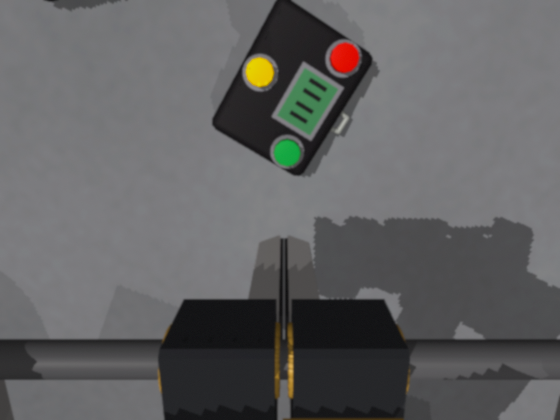

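Red at (344,58) is back up: its top is at 31.4 mm, level with the others, and the watch hasn't moved. Green is at (287,152), tool offset (0.25,-3.8). Moving over it.

>>> arm_command:
  steps:
    - [0,[0.1,-2.0,0.5],0]
    - [0,[0.1,-1.8,2.0],0]
    - [0,[0,0,2.5],0]
    - [0,[0,0,1.5],0]
    - [0,[0,0,0],0]

```text
clock: 5.68
eef_pos: [527.5, -28.6, 54.9]
eef_rot: [3.137, 0.003, -1.153]
wrist_force: [-0.7, 0.3, 0.3]
finger_gap: 0.6
```

```bash
python3 - <<'E'
from h import *
s,p,d=snap('wrist','w4'); print(s['clock'],s['eef_pos'],s['eef_rot'],s['wrist_force'])
P=pts('wrist',d,s); keys('wrist',p,P,s)
E
```

```text
5.6833 [527.48824843 -28.59977267  54.92950757] [ 3.13690543e+00  2.88488036e-03 -1.15255049e+00] [-0.65421219  0.29775936  0.33263759]
red [359.4 121.2] 1051 mean [602.4 -39.3  31.3] mid [602.3 -39.4] ext [18.7 19. ]
yel [251.  138.8] 1021 mean [570.6   9.5  31.4] mid [570.5   9.5] ext [18.9 19.2]
grn [285.5 228.9] 412 mean [531.4 -28.3  31.3] mid [530.4 -29.6] ext [12.7 17.5]
red tool cm [ 4.02 -6.42  2.32]
yel tool cm [-1.72 -5.5   2.34]
grn tool cm [ 0.14 -0.38  2.36]
```

View pics/w4.png

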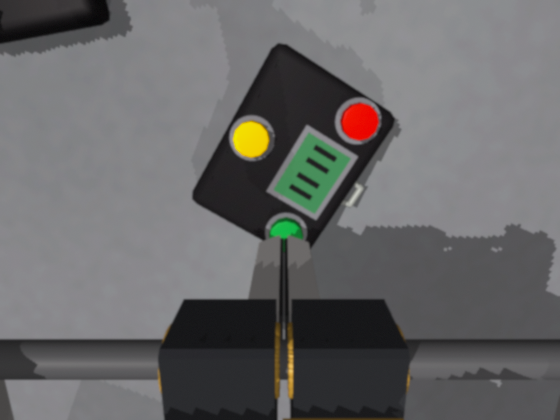

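The fingertips sit over the green key (285,229), within about 1.5 mm. Descending.

>>> arm_command:
  steps:
    - [0,[0.1,0,0.5],0]
    - [0,[0,0,0.8],0]
    - [0,[0,0,0.6],0]
    - [0,[0,0,0],0]
    - [0,[0,0,0],0]

```text
clock: 6.15
eef_pos: [528.6, -30.1, 39.4]
eef_rot: [3.141, 0.0, -1.153]
wrist_force: [-0.7, -0.6, 0.7]
finger_gap: 0.7
```

>>> arm_command:
  steps:
    - [0,[0,0,0.2],0]
    - [0,[0,0,0.1],0]
    - [0,[0,0,0.1],0]
    - [0,[0,0,0.1],0]
    - [0,[0,0,0],0]

```text
clock: 6.57
eef_pos: [528.6, -30.1, 34.3]
eef_rot: [3.141, 0.0, -1.153]
wrist_force: [-0.4, -0.0, 0.4]
finger_gap: 0.5
```

>>> arm_command:
  steps:
    - [0,[0,0,0.2],0]
    - [0,[0,0,0.1],0]
    - [0,[0,0,0.1],0]
    - [0,[0,0,0.1],0]
    - [0,[0,0,0],0]

```text
clock: 6.98
eef_pos: [528.7, -30.1, 29.3]
eef_rot: [-3.141, -0.0, -1.153]
wrist_force: [-0.5, -0.2, 1.2]
finger_gap: 0.4
```

>>> arm_command:
  steps:
    - [0,[0,0,0.1],0]
    - [0,[0,0,0.1],0]
    - [0,[0,0,0],0]
    - [0,[0,0,0],0]

```text
clock: 7.32
eef_pos: [528.6, -30.0, 27.3]
eef_rot: [3.141, 0.0, -1.153]
wrist_force: [-0.4, -0.0, 0.2]
finger_gap: 0.4
```

>>> arm_command:
  steps:
    - [0,[0,0,0.1],0]
    - [0,[0,0,0.1],0]
    - [0,[0,0,0],0]
    - [0,[0,0,0],0]

```text
clock: 7.65
eef_pos: [528.7, -30.1, 26.2]
eef_rot: [-3.142, -0.0, -1.153]
wrist_force: [-4.6, -0.5, 12.5]
finger_gap: 0.7
```

Hard stop at 26.2 mm with 12.5 N: green is fully in. Drawing straight up and clear.

>>> arm_command:
  steps:
    - [0,[0,0,-0.3],0]
    - [0,[0,0,-0.5],0]
    - [0,[0,0,-2.0],0]
    - [0,[0,0,-3.5],0]
    - [0,[0,0,-3.5],0]

```text
clock: 8.07
eef_pos: [527.9, -30.0, 124.1]
eef_rot: [3.14, 0.001, -1.153]
wrist_force: [-0.4, 0.1, 1.3]
finger_gap: 0.5
```

>>> arm_command:
  steps:
    - [0,[0,2.0,-3.0],0]
    - [0,[0,3.5,-2.0],0]
    - [0,[0,3.5,-2.0],0]
    - [0,[0,0,0],0]
    - [0,[0,0,0],0]

```text
clock: 8.48
eef_pos: [446.2, -67.1, 194.9]
eef_rot: [-3.139, -0.002, -1.154]
wrist_force: [0.3, -0.2, -1.0]
finger_gap: 0.0
```

```bash
python3 - <<'E'
from h import *
s,p,d=snap('wrist','w5'); print(s['clock'],s['eef_pos'],s['eef_rot'],s['wrist_force'])
P=pts('wrist',d,s); keys('wrist',p,P,s)
snap('top','top5')
E
```

```text
8.4833 [446.23011024 -67.08868713 194.8938619 ] [-3.13904397e+00 -1.83515332e-03 -1.15442153e+00] [ 0.30009929 -0.22397112 -0.95221116]
red [328.7   5.2] 243 mean [598.1 -41.3  31.2] mid [598.7 -40.4] ext [12.9 17.5]
yel [259.2  12.4] 463 mean [569.8   9.2  31.3] mid [569.9   9.3] ext [18.7 19.3]
grn [281.8  82.3] 304 mean [526.8 -30.4  25.4] mid [526.6 -30.4] ext [16.8 16.4]
red tool cm [  3.76 -14.89  16.41]
yel tool cm [ -2.01 -14.35  16.39]
grn tool cm [-0.13 -8.81 16.97]
```

View pics/w5.png

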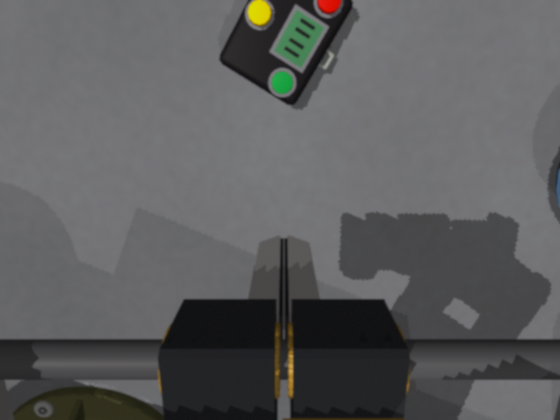

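View pics/top5.png

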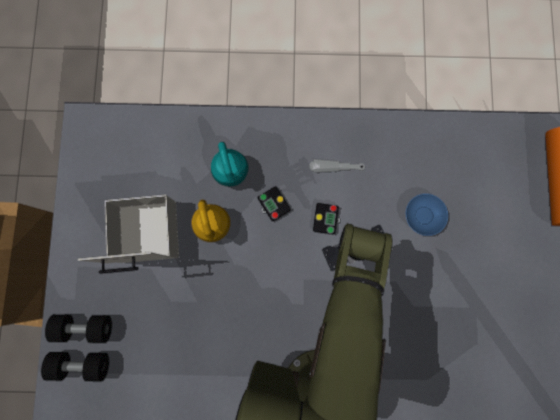

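In the wrist view, green (282,82) stays in: its top is 25.4 mm, against 31.2–31.3 mm for red (329,5) and yellow (259,12). The top view shows everything else in place, and the hand is about 180 mm clear.

```bash
python3 -c "
from cell import manip
print(manip.sign_off())"
```

```text
the job is handed in; nothing more can be done
None
```

The stopwatch nearest the base has been reset and then started, and the job was handed in at about 8.6 s. With the fingers shut, I pressed the red key to its stop (11.5 N) and released it. I then pressed the green key to its stop (12.5 N) and drew the hand about 180 mm clear.

- **Red key:** it came back up, measured at 31.4 mm before I pressed green and 31.2 mm at the end.
- **Green key:** it stayed in, at 25.4 mm, about 6 mm down.
- **Yellow key:** it stayed up, at 31.3 mm.
- **Stopwatch:** key positions agreed to about 1 mm before and after pressing, so it did not visibly move.
- **Other items:** the kettlebell, dish, shoehorn and box look unmoved in the top view, which I checked by eye only.

Two things disagreed slightly. Early wrist-camera readings from farther away differed from the close-up ones by 2–3 mm, so I used the close-up ones. Each press also showed 3–5 N of sideways force at its stop.

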